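# Hold the foil dispenser's cutter rail against its sprung bar

## Robot

A 6-joint arm with a two-finger parallel gripper is mounted at the origin on a cart in front of the work surface, level with it; the furniture and walls round the work are solid. World frame = base frame: x ahead of the robot, y to its left, z up, the work surface at z = 0. Lengths are in m, angles in rad, forces in N, time in s.
With the tool pointing down it reaches from about 0.275 to 0.875 m from the base axis. Payload 12.5 kg.
Tool frame: the origin (TCP) lies on the centre line of the jaws, within the pads' length; the fingertips stand r.finger_overhang ahead of it and the grasp point (between the pads) lies 3 mm ahead of it (r.finger_overhang is the distance from the TCP to the fingertips, in m); z points along the fingers, y is the line along which they close (so a half turn about z gives the same grasp; the last joint's range is limited). The gripper opens to 85 mm and grips with 20 to 120 N. Pads are 22 mm wide; open, the fingers measure 114 mm over their backs; the gripper's body (76 mm by 85 mm) begins 54 mm behind the grasp point. The pads swing forward as they close: fully open they stand 13 mm farther back than shut.
Start: joints at [-1.389, 0.351, 1.652, -0, 1.139, -0.085], TCP at [0.145, -0.531, 0.253] pointing down, gripper open.
Joint ranges: [-2.75, 2.75], [-0.79, 2.1], [0.01, 2.65], [-1.57, 4.71], [0.07, 3.14], [-2.87, 2.87]. Speed limits (rad/s): [2.22, 2.22, 2.79, 3.14, 3.14, 3.14].

## Interface

Orientations are given as a unit quaternion [x, y, z, w].
In Python, from cell import r, optics gives the robot as it stands. The module is installed in compiled form; this text tells all that it offers. Calls block until the motion is done:
- r.move_to(position, orientation): joint-space move of the TCP to a pose.
- r.move_linear(position, rot=None, vel=0.15): straight line of the TCP; rot=None keeps the orientation; vel is the mean speed in m/s.
- r.set_joints(angles): joint-space move.
- r.set_gripper(opening, squeeze=None): opening from 0.0 (shut) to 1.0 (fully open); squeeze is the grip in N (None keeps the last); returns when the fingers have stopped.
- r.sleep(seconds).
- r.inverse_kinematics(position, orientation): joint angles nearest the present ones, or None.
- optics.get_image(name): name is "side" or "top" or "wrist"; returns a dict with "pixels" (400x640x3 uint8, red, green, blue), "depth" (400x640 float32, m along the optical axis (not along the pixel's ray), 0 where there is no reading), "fx", "fy", "cx", "cy" (pixels), "camera_from_world" (4x4, takes a point from world to camera coordinates); the wrist camera has in their place "mount" (4x4, takes a point from camera to tool coordinates, whose origin is the TCP and whose axes are the flange's). Camera axes: x right, y down, z forward; pixel columns grow to the right and rows downward; lengths in m; the calibration is good to about 2 mm. A picture is of the moment at which its call begins: read the wrist's pose just before it.
A pose or a line that the arm cannot do raises r.PlanningError and nothing moves.
- r.hand_in(): hands the job in; it is judged then, once.
Readings, each from a call of its own:
- r.current_t(): time.
- r.current_q(): joint angles.
- r.current_qvel(): joint speeds.
- r.current_effort(): joint torques, N m.
- r.current_tool_pos(): TCP position.
- r.current_ee_rot(): TCP orientation.
- r.current_contact_force(): force on the tool from outside, world axes, zero at the start.
- r.current_torque(): the same for the moment, N m.
- r.current_opening(): opening from 0.0 (shut) to 1.0 (fully open).
- r.current_finger_force(): force on a finger pad.
Only numpy, scipy, OpenCV 4.12 (cv2) and the standard library are available. Lean on these libraries where they do the work, as an engineer would, in place of code of your own. Each camera call takes 0.05 s, during which the arm holds its last target. There are 200 camera calls.

## Task

The cutter rail of the foil dispenser has come off: lay it flat on the dispenser's front ledge, rib to the front and notches to the back, and slide both notches under the heads of the two started screws. Then push it back square against the sprung black bar until that bar is about halfway in, a steady push of about 10 N, and never as far as its end stop. Keep this up for at least three seconds and finish your program still pressing, so that I can tighten the screws; do not disturb the screwdriver, the pot and the duckbill clip.

Things in the scene. Friction and masses are not known exactly. Their poses are not given: they have to be found in the camera images.
- dispenser: Fixed desktop hair-foil dispenser 190x180x65 mm, grey, foil roll at the back. Origin on the worktop under the step (front edge of the steel deck), mid-length; x from front to roll, y along the ledge to the left, z up. In this frame, mm: ledge z = 18, x -68 to 0; deck z = 26.5, x 0 to 46; cheeks and roll x 48 to 118, up to z = 65; two screws at x = -17, y = +58 and -58.
- ledge (a point): Point on the ledge's top, 42 mm in front of the step, midway between its ends (dispenser frame x = -42, y = 0, z = 18 mm). Axes as the dispenser's.
- screw_left (a point): Foot of the upright started screw at dispenser y = +58 mm, on its axis at the ledge's top. Both screws: shank 5 mm in diameter, head 11 mm in diameter, its underside 9.5 mm and its top 13 mm above the ledge.
- screw_right (a point): Foot of the screw at y = -58 mm, on its axis at the ledge's top.
- bar_face (a point): Middle of the front face of the bar. Sprung black bar, 90 mm long (y), 5.5 mm high, centred across the ledge and 1.2 to 6.8 mm above it; at rest it sticks 12 mm out of the step towards the front. This point is at dispenser frame x = -12 mm when out. It slides only along the dispenser's x.
- tension_bar (a joint): How far the bar is pushed in, m: 0 = fully out, 0.012 = at its end stop. Spring: 3 N to start it, then 1.4 N per mm (6 N at 2.1 mm, 10 N at 5 mm, 14 N at 7.9 mm).
- rail: Loose aluminium cutter rail, 0.14 kg, 156 (y) x 36 (x) mm. Origin: centre of underside; z up. Flange 6 mm thick, x = -18 to 18 mm; on its front edge a rib, x = -18 to -8, 26 mm high: grip it at y = 0. Black cutter fixed on the rib at y = 49 to 71, top z = 37. Home: axes as the dispenser's, y = 0 in its frame, back edge on the bar.
- rail_back (a point): Middle of the rail's back edge (rail frame x = +18, y = 0, z = 3 mm): the face that meets the bar. Two notches open to the back are cut in this edge at rail y = +58 and -58: 9 mm wide, mouths rounded out to 17 mm, 22 mm deep.
- screwdriver: Bystander: screwdriver 190 mm long with a black handle, about 30 mm thick, lying right of the work; origin under its middle.
- cream_pot: Bystander: low round pot, 84 mm in diameter, 27 mm high, behind the work; origin at the centre of its underside.
- duckbill: Bystander: metal duckbill hair clip, 81 x 12 x 11 mm, lying right of the work; origin at the centre of its underside.

How it is judged:
By the outcome, as a careful person would: the job done as asked, in the order asked, and still so for the second after the job is handed in, while the arm keeps its last pose, push and grip.
It also fails if it takes over 54 s, if anything falls off the work surface, if the arm or the gripper's body presses on something with over 40 N, if the wrist force passes 120 N, or if a joint passes its speed limit or range.

## Working session

There is one attempt and no reset: what is moved stays moved. The work goes in short steps, each a Python script; the robot and the scene stay as the last script left them, time stands still between calls to the robot, and variables do not carry over. Pictures are saved under pics/ and viewed, at most 10 in all, crops included, and the job is handed in when it is done.

```bash
mkdir -p pics
cat > h.py <<'E'
import numpy as np,cv2
from cell import r,optics
def world(im,u,v,d=None):
    d=im["depth"][v,u] if d is None else d
    c=np.array([(u-im["cx"])/im["fx"]*d,(v-im["cy"])/im["fy"]*d,d,1])
    return (np.linalg.inv(im["camera_from_world"])@c)[:3]
def cloud(im):
    v,u=np.mgrid[0:400,0:640];d=im["depth"]
    c=np.stack([(u-im["cx"])/im["fx"]*d,(v-im["cy"])/im["fy"]*d,d,np.ones_like(d)],-1)
    return (c@np.linalg.inv(im["camera_from_world"]).T)[...,:3]
E
python3 - <<'E'
from h import *
for n in("top","side"):
    im=optics.get_image(n);np.save(n+".npy",im,allow_pickle=True)
    cv2.imwrite(f"pics/{n}.png",im["pixels"][...,::-1]);print(n,im["fx"],im["camera_from_world"].round(3).tolist())
print(r.current_t(),r.finger_overhang,r.current_ee_rot())
E
```

```text
top 378.98735944911675 [[0.006, -1.0, -0.019, -0.336], [-0.999, -0.005, -0.051, 0.616], [0.051, 0.019, -0.999, 1.069], [0.0, 0.0, 0.0, 1.0]]
side 441.5176481922141 [[0.947, -0.321, 0.01, -0.701], [-0.182, -0.562, -0.807, -0.034], [0.265, 0.762, -0.59, 1.198], [0.0, 0.0, 0.0, 1.0]]
0.1 0.022 [ 9.91114140e-01  1.33013105e-01 -8.49834851e-06 -5.24494743e-04]
```

View pics/top.png

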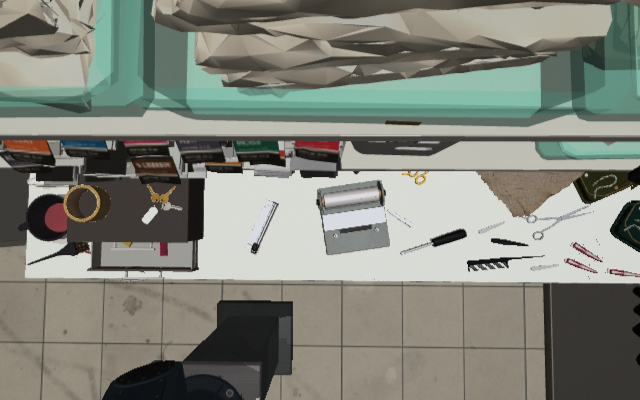

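View pics/side.png

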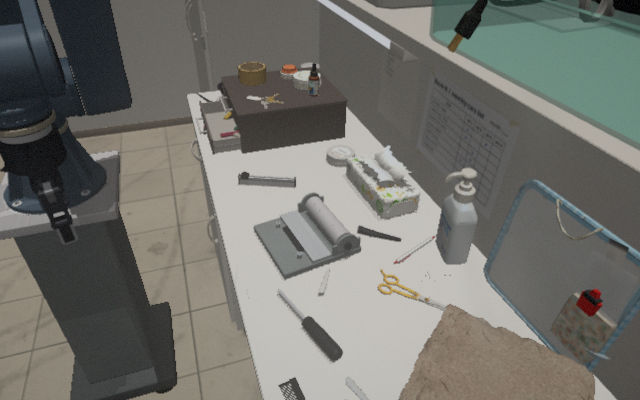

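The top view shows the dispenser at about (353,217), with its ledge to the front. The rail is at about (264,227), with the cutter at its near end (254,250). Next I'll fit both from the depth.

Run:
```python
from h import *
im=np.load("top.npy",allow_pickle=True).item()
c=im["pixels"][175:265,235:405,::-1]
cv2.imwrite("pics/c.png",cv2.resize(c,None,fx=4.7,fy=4.7,interpolation=cv2.INTER_CUBIC))
P=cloud(im)
print("table",np.median(P[240:270,290:310,2]))
for n,(u0,u1,v0,v1) in dict(rail=(244,284,192,258),disp=(310,395,176,258)).items():
    Q=P[v0:v1,u0:u1].reshape(-1,3);z=Q[:,2]
    print(n,np.histogram(z,bins=np.arange(-.005,.08,.005))[0])
    for lo,hi in((.003,.01),(.012,.022),(.0225,.031),(.02,.03),(.032,.042)):
        S=Q[(z>lo)&(z<hi)]
        if len(S)>8:
            (cx,cy),(w,h),a=cv2.minAreaRect((S[:,:2]*1000).astype(np.float32)); print(lo,hi,len(S),S.mean(0).round(4),(round(cx,1),round(cy,1)),round(w,1),round(h,1),round(a,1))
```

```text
table -0.00043093341127886653
rail [1191  910  232   16   10   89  105   25   16    0    0    0    0    0
    0    0]
0.003 0.01 421 [ 0.5491 -0.1575  0.0055] (551.0, -166.1) 184.1 112.7 0.7
0.012 0.022 37 [ 0.5419 -0.1742  0.0185] (540.2, -170.0) 11.9 150.8 66.7
0.0225 0.031 179 [ 0.5435 -0.1716  0.0261] (541.2, -171.6) 15.7 155.4 65.3
0.02 0.03 194 [ 0.5467 -0.1733  0.0253] (541.2, -171.6) 15.5 155.4 65.4
0.032 0.042 26 [ 0.4885 -0.1474  0.0357] (487.4, -146.9) 16.0 15.5 68.6
disp [1559  992   22  250 1644  614  740   35   11   66  126  167  363  272
   11    0]
0.003 0.01 133 [ 0.5869 -0.4106  0.0041] (574.1, -420.3) 232.3 241.1 0.4
0.012 0.022 2112 [ 0.5503 -0.4261  0.0175] (572.7, -423.3) 190.0 180.2 8.7
0.0225 0.031 1097 [ 0.5658 -0.4243  0.026 ] (584.8, -420.3) 149.9 176.1 12.1
0.02 0.03 1354 [ 0.5633 -0.4251  0.025 ] (572.9, -422.3) 185.3 177.1 9.6
0.032 0.042 29 [ 0.6222 -0.4347  0.0381] (592.6, -418.0) 131.7 188.0 5.9
```

View pics/c.png

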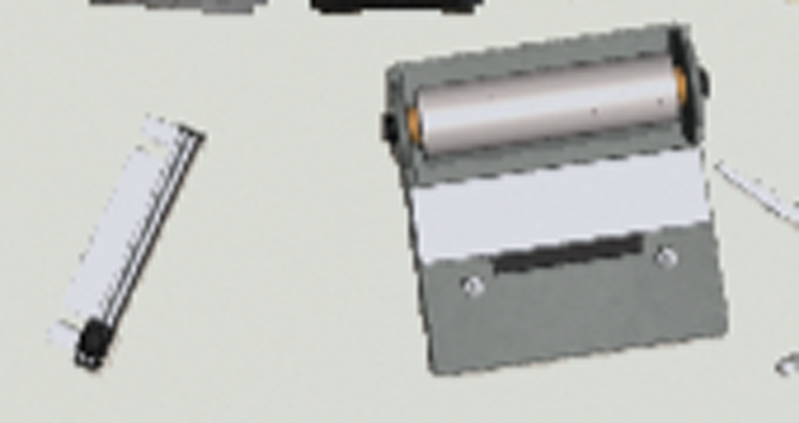

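The rail is flat with its rib on the right, the flange on the left and the cutter at the near end, so its yaw is about 65°. The dispenser's yaw is about 8.7°, with the screws at crop (473,287) and (667,258). Next are wrist-camera views for precision.

```bash
cat >> h.py <<'E'
from scipy.spatial.transform import Rotation as R
def quat(phi): return (R.from_euler('z',phi,degrees=True)*R.from_quat([1,0,0,0])).as_quat()
def snap(n):
    p=np.array(r.current_tool_pos());q=r.current_ee_rot()
    im=optics.get_image("wrist");T=np.eye(4);T[:3,:3]=R.from_quat(q).as_matrix();T[:3,3]=p
    im["camera_from_world"]=np.linalg.inv(T@im["mount"])
    np.save(n+".npy",im,allow_pickle=True);cv2.imwrite(f"pics/{n}.png",im["pixels"][...,::-1]);return im
def look(pt,phi,z,n):
    m=optics.get_image("wrist")["mount"];Rt=R.from_quat(quat(phi)).as_matrix()
    o=Rt@m[:3,3];d=Rt@m[:3,2];cz=z+o[2];off=o[:2]+d[:2]*(cz-pt[2])/-d[2]
    r.move_to([pt[0]-off[0],pt[1]-off[1],z],quat(phi));return snap(n)
E
python3 - <<'E'
from h import *
print(optics.get_image("wrist")["mount"].round(3).tolist())
for pt,phi,z,n in(([.52,-.425,.02],98.7,.25,"wd"),([.545,-.165,.01],155.3,.22,"wr")):
    try:
        im=look(pt,phi,z,n);print(n,r.current_t(),np.round(r.current_tool_pos(),4),np.round(r.current_q(),2))
    except r.PlanningError as e:print(n,e)
E
```

```text
[[0.001, -0.948, -0.319, 0.083], [1.0, 0.001, -0.0, -0.001], [0.001, -0.319, 0.948, -0.121], [0.0, 0.0, 0.0, 1.0]]
wd 1.7167 [ 0.5145 -0.3912  0.2501] [-0.72  0.53  1.39 -0.    1.23 -0.87]
wr 2.7583 [ 0.5189 -0.1554  0.2203] [-0.38  0.37  1.71 -0.    1.06 -1.51]
```

View pics/wd.png

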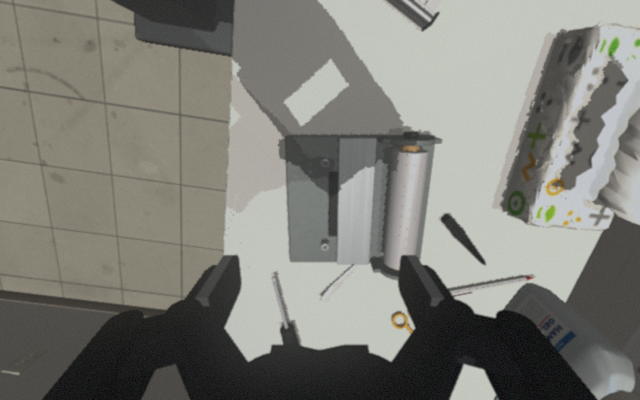

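View pics/wr.png

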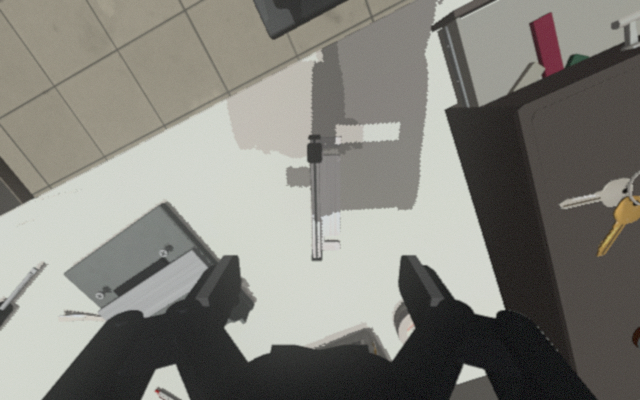

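wd: the dispenser is centred, with screw heads at about (325,162) and (325,246) and the bar at (333,205). wr: the rail is upright in the picture, with the rib at x≈317 from y=137 to 260, the cutter at the top and the flange to the right. I'll fit these now.

```bash
python3 - <<'E'
from h import *
T=np.load("top.npy",allow_pickle=True).item();D=np.load("wd.npy",allow_pickle=True).item();W=np.load("wr.npy",allow_pickle=True).item()
th=np.radians(8.7);ax=np.array([np.cos(th),np.sin(th)]);ay=np.array([-ax[1],ax[0]])
def rect(S): 
    (cx,cy),(w,h),a=cv2.minAreaRect((S[:,:2]*1000).astype(np.float32)); return [round(x,1) for x in(cx,cy,w,h,a)]
def px(im,u,v,z):
    M=np.linalg.inv(im["camera_from_world"]);d=M[:3,:3]@[(u-im["cx"])/im["fx"],(v-im["cy"])/im["fy"],1];o=M[:3,3]
    return (o+d*(z-o[2])/d[2])
for n,im in(("top",T),("wd",D)):
    P=cloud(im).reshape(-1,3);C=im["pixels"].reshape(-1,3).astype(int)
    # rough origin, refined from screws
    o=np.array([.550,-.4255])
    L=(P[:,:2]-o)@np.stack([ax,ay],1);z=P[:,2]
    m=(abs(L[:,0])<.11)&(abs(L[:,1])<.13)
    print(n,"led z",np.median(z[m&(L[:,0]<-.04)&(L[:,0]>-.06)&(abs(L[:,1])<.08)]),"body",rect(P[m&(z>.011)&(z<.021)&(L[:,0]<.0)]),"all",rect(P[m&(z>.011)&(L[:,0]<.14)]))
    dk=m&(z>.0235)&(z<.029)&(abs(L[:,1])<.085)&(L[:,0]<.04)&(L[:,0]>-.01);print(" deck",dk.sum(),rect(P[dk]))
    for s in(1,-1):
        k=m&(abs(L[:,1]-s*.058)<.012)&(L[:,0]<-.005)&(L[:,0]>-.03)&(z>.0255)&(z<.036)
        print(" screw",s,k.sum(),P[k].mean(0).round(4) if k.sum() else 0)
    bar=m&(C.max(1)<70)&(L[:,0]<.0)&(L[:,0]>-.03)&(abs(L[:,1])<.055);print(" bar",bar.sum(),P[bar].mean(0).round(4),rect(P[bar]))
for uv in((325,162),(325,246)):print("wd px",px(D,*uv,.031).round(4))
for uv in((473,287),(667,258)):print("top px",px(T,235+uv[0]/4.7-.4,175+uv[1]/4.7-.4,.031).round(4))
for n,im in(("top",T),("wr",W)):
    P=cloud(im).reshape(-1,3);m=(abs(P[:,0]-.545)<.1)&(abs(P[:,1]+.165)<.06);z=P[:,2]
    k=m&(z>.0225)&(z<.031);q=P[k,:2];c=q.mean(0);v=np.linalg.svd(q-c,full_matrices=False)[2][0]
    print(n,"rib",rect(P[k]),k.sum(),"pca",c.round(4),np.degrees(np.arctan2(v[1],v[0]))%180-90,"zmed",np.median(z[k]))
    k=m&(z>.004)&(z<.009);print(" flange",k.sum());
    k=m&(z>.032)&(z<.045);print(" cutter",P[k].mean(0).round(4))
for uv in((313,260),(322,260)):print("wr rib end",px(W,*uv,.026).round(4))
E
python3 - <<'E'
import cv2
a=cv2.imread("pics/wd.png")[125:275,270:390];b=cv2.imread("pics/wr.png")[125:275,280:360]
f=lambda x:cv2.resize(x,None,fx=4,fy=4,interpolation=cv2.INTER_CUBIC)
cv2.imwrite("pics/cc.png",cv2.hconcat([f(a),f(b)]))
E
```

```text
top led z 0.017491957916561107 body [514.4, -452.7, 90.8, 224.3, 1.2] all [555.8, -424.5, 208.6, 260.0, 8.6]
 deck 833 [564.8, -423.4, 49.9, 169.7, 8.6]
 screw 1 13 [ 0.5201 -0.3724  0.0302]
 screw -1 14 [ 0.5378 -0.4871  0.0298]
 bar 111 [ 0.5387 -0.4277  0.0237] [538.4, -427.5, 10.3, 85.8, 8.9]
wd led z 0.3117551644315245 body [512.6, -452.4, 89.8, 230.3, 1.0] all [555.0, -427.4, 214.1, 250.9, 9.8]
 deck 4413 [564.9, -423.5, 50.0, 169.1, 8.8]
 screw 1 62 [ 0.5196 -0.3713  0.0314]
 screw -1 49 [ 0.5374 -0.4853  0.0312]
 bar 3800 [ 0.5237 -0.384   0.2635] [535.5, -427.3, 29.8, 108.7, 9.2]
wd px [ 0.5196 -0.3703  0.031 ]
wd px [ 0.5378 -0.4847  0.031 ]
top px [ 0.5194 -0.372   0.031 ]
top px [ 0.5373 -0.4869  0.031 ]
top rib [541.2, -171.6, 15.7, 155.4, 65.3] 179 pca [ 0.5435 -0.1716] 66.31687443899114 zmed 0.025727606509430734
 flange 318
 cutter [ 0.4885 -0.1474  0.0357]
wr rib [540.7, -169.6, 16.0, 155.6, 65.8] 908 pca [ 0.5445 -0.1705] 66.25701267360864 zmed 0.026563647003856772
 flange 2056
 cutter [ 0.4857 -0.1446  0.035 ]
wr rib end [ 0.6111 -0.2052  0.026 ]
wr rib end [ 0.616  -0.1946  0.026 ]
```

View pics/cc.png

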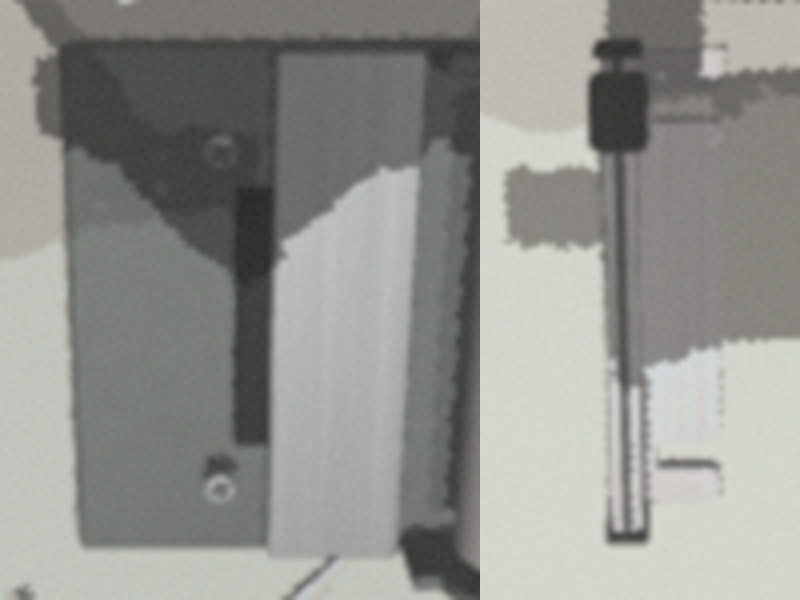

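The wrist and top views agree to within about 2 mm. Dispenser yaw is about 8.8° with the screw midpoint at (0.5286,-0.4284). The rib centre is at about (0.541,-0.169), with yaw 65.8°. Time to grasp.

Run:
```python
from h import *
F=lambda:(np.round(r.current_contact_force(),1),round(r.current_t(),2))
c=[.541,-.169];q=quat(155.8)
r.set_gripper(.45,60);r.move_to([*c,.10],q);print(F())
r.move_linear([*c,.032],vel=.06);print("down",F())
r.set_gripper(0.0,60);print("closed",F(),r.current_opening(),r.current_finger_force())
r.move_linear([*c,.10],vel=.08);print("up",F(),r.current_opening(),r.current_finger_force())
phi=98.8;ax=np.array([np.cos(np.radians(8.8)),np.sin(np.radians(8.8))])
o=np.array([.5286,-.4284])+.017*ax
p=o+ax*(-.047-.013)
r.move_to([*p,.032+.018+.035],quat(phi));print(F(),r.current_tool_pos())
snap("g1")
a=cv2.imread("pics/g1.png")[110:310,200:460];cv2.imwrite("pics/g1c.png",cv2.resize(a,None,fx=3,fy=3,interpolation=cv2.INTER_CUBIC))
```

```text
(array([ 0.1, -0.3,  1.1]), 3.84)
down (array([ 0.2, -1. , -1.1]), 5.12)
closed (array([-0.4,  0. ,  5.6]), 5.49) 0.09849039752531381 59.91536736488342
up (array([ 0.4, -0. , -1.6]), 6.49) 0.09445188042544313 59.12554621696472
(array([ 0.7,  0.5, -1.3]), 7.55) [ 0.48650428 -0.43385883  0.08475559]
```

View pics/g1c.png

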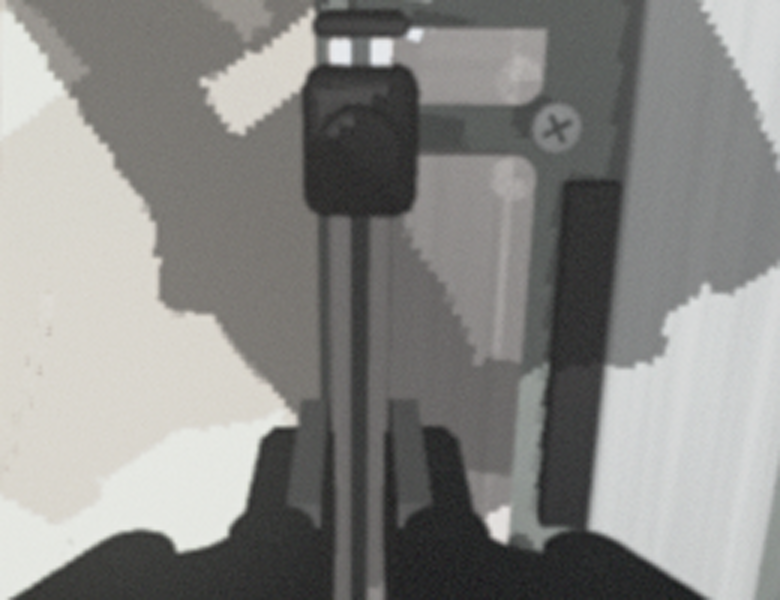

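The rail is held, the cutter end is correct, and the left notch is in view at crop rows 104–155 facing the left screw head at (556,127). The back edge runs from (547,30) to (520,360), and the bar front from (566,182) to (541,525). I'll convert these to get the offset and the angle.

```bash
cat >> h.py <<'E'
def px(im,u,v,z):
    M=np.linalg.inv(im["camera_from_world"]);d=M[:3,:3]@[(u-im["cx"])/im["fx"],(v-im["cy"])/im["fy"],1];o=M[:3,3]
    return (o+d*(z-o[2])/d[2])
E
python3 - <<'E'
from h import *
im=np.load("g1.npy",allow_pickle=True).item()
th=np.radians(8.8);A=np.array([[np.cos(th),np.sin(th)],[-np.sin(th),np.cos(th)]]);o=np.array([.5286,-.4284])+.017*A[0]
tcp=np.array([.48650,-.43386])
def f(x,y,z):
    w=px(im,200+(x+.5)/3-.5,110+(y+.5)/3-.5,z);return (A@(w[:2]-o)*1000).round(1)
P=cloud(im);print("flange z",[P[110+y//3,200+x//3].round(4).tolist() for x,y in((500,90),(460,175),(500,300))])
zf=.0588
for n,x,y,z in(("notch up",430,104,zf),("notch lo",430,155,zf),("notch up2",490,104,zf),("notch lo2",490,155,zf),("back a",547,30,zf),("back b",520,360,zf),("screw",556,127,.031),("bar a",566,182,.0248),("bar b",541,525,.0248),("bar end far",620,182,.0248),("step a",637,60,.0265),("step b",590,520,.0265),("rib a",328,220,.079),("rib b",335,500,.079),("tcp",0,0,0)):
    print(n,f(x,y,z) if n!="tcp" else (A@(tcp-o)*1000).round(1))
E
```

```text
flange z [[0.5007, -0.3634, 0.0615], [0.4972, -0.3789, 0.0602], [0.5092, -0.4014, 0.0595]]
notch up [-46.1  66. ]
notch lo [-45.8  57. ]
notch up2 [-35.6  66. ]
notch lo2 [-35.1  57. ]
back a [-26.6  78.4]
back b [-27.2  17.2]
screw [-17.2  57.9]
bar a [-12.6  44.9]
bar b [-11.6 -44.1]
bar end far [-0.6 44.9]
step a [-0.3 71.3]
step b [  0.2 -41.4]
rib a [-63.3  50.3]
rib b [-62.5  -0.8]
tcp [-59.4   1. ]
```

```bash
cat >> h.py <<'E'
yaw=8.95;th=np.radians(yaw);A=np.array([[np.cos(th),np.sin(th)],[-np.sin(th),np.cos(th)]])
o=np.array([.5286,-.4284])+.017*A[0]
def tw(x,y): return o+A.T@np.array([x,y])/1000
def td(): p=np.array(r.current_tool_pos());return (A@(p[:2]-o)*1000).round(2),round(p[2]*1000,2)
def fd(): f=np.array(r.current_contact_force());return np.r_[A@f[:2],f[2]].round(1)
E
python3 - <<'E'
from h import *
q=quat(90+yaw)
r.move_linear([*tw(-61,-2.5),.085],q,vel=.03);r.sleep(.2);print(td(),fd())
z=.054;r.move_linear([*tw(-61,-2.5),z],vel=.06);r.sleep(.2);f0=fd();print(td(),f0)
while z>.044:
    z-=.0005;r.move_linear([*tw(-61,-2.5),z],vel=.02);f=fd()
    if f[2]-f0[2]>4:break
r.sleep(.2);print(z,td(),fd(),r.current_t())
snap("g2")
a=cv2.imread("pics/g2.png")[110:310,200:460];cv2.imwrite("pics/g2c.png",cv2.resize(a,None,fx=3,fy=3,interpolation=cv2.INTER_CUBIC))
E
```

```text
(array([-60.89,  -2.35]), np.float64(85.04)) [ 0.3 -0.4 -1.1]
(array([-60.89,  -2.67]), np.float64(54.38)) [ 0.3 -0.1 -2.1]
0.051 (array([-60.9 ,  -2.55]), np.float64(51.18)) [0.9 2.4 2.6] 10.6167
```

View pics/g2c.png

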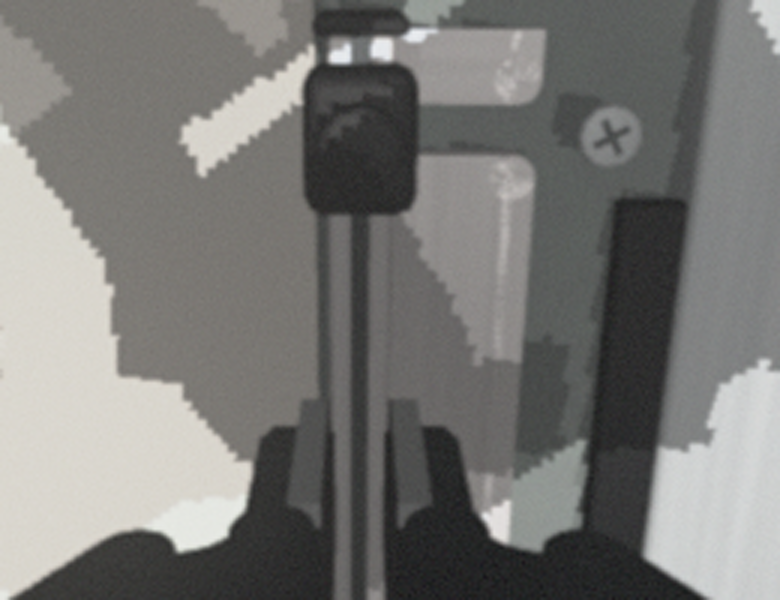

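The rail is on the ledge. The notch rows are 104–155, the screw head is at (610,136), the back edge runs from (547,30) to (518,400), and the bar front from (614,200) to (584,540). Computing the residual.

Run:
```python
from h import *
im=np.load("g2.npy",allow_pickle=True).item()
def f(x,y,z):
    w=px(im,200+(x+.5)/3-.5,110+(y+.5)/3-.5,z);return (A@(w[:2]-o)*1000).round(1)
P=cloud(im);print("flange z",[round(float(np.median(P[110+y//3-3:110+y//3+3,200+x//3-3:200+x//3+3,2])),4) for x,y in((490,80),(460,190),(500,300),(490,440),(560,300),(560,60))])
zf=.0242
for n,x,y,z in(("notch up",430,104,zf),("notch lo",430,155,zf),("notch up2",490,104,zf),("notch lo2",490,155,zf),("back a",547,30,zf),("back b",518,400,zf),("screw",610,136,.031),("bar a",614,200,.0248),("bar b",584,540,.0248),("step a",718,10,.0265),("step b",642,550,.0265),("rib a",328,220,.044),("rib b",335,500,.044)):
    print(n,f(x,y,z))
```

```text
flange z [0.0261, 0.0259, 0.0258, 0.0252, 0.0184, 0.0184]
notch up [-47.3  62.2]
notch lo [-47.   53.2]
notch up2 [-36.7  62.2]
notch lo2 [-36.3  53.2]
back a [-27.6  74.7]
back b [-28.2   4.4]
screw [-17.2  57.7]
bar a [-13.4  45.1]
bar b [-12.5 -27.9]
step a [ 0.2 78. ]
step b [ -0.8 -29.1]
rib a [-64.7  46.4]
rib b [-64.   -5.4]
```

Run:
```python
from h import *
x=-61
while x<-45.9:
    x+=1.5 if x<-49 else .75;r.move_linear([*tw(x,-2.5),.0508],vel=.02)
    f=fd();print(round(x,2),*td(),f)
    if f[0]<-7 or abs(f[1])>8:break
r.sleep(.2);print(td(),fd(),r.current_t())
```

```text
-59.5 [-59.52  -2.69] 50.92 [-1.6  1.   5.4]
-58.0 [-57.95  -2.73] 50.88 [-2.5 -0.2  5. ]
-56.5 [-56.38  -2.68] 50.87 [-2.7 -0.6  4. ]
-55.0 [-54.86  -2.6 ] 50.85 [-1.3 -1.1  4.5]
-53.5 [-53.37  -2.52] 50.85 [-2.3 -0.6  3.5]
-52.0 [-51.88  -2.47] 50.8 [-1.5 -0.1  4.8]
-50.5 [-50.44  -2.46] 50.8 [-2.3 -0.5  4.8]
-49.0 [-48.96  -2.46] 50.8 [-2.  -0.7  4.6]
-48.25 [-48.26  -2.46] 50.81 [-2.8  0.9  5. ]
-47.5 [-47.54  -2.47] 50.8 [-2.8 -0.3  4.2]
-46.75 [-46.8   -2.48] 50.79 [-2.8 -0.7  5.2]
-46.0 [-46.03  -2.48] 50.82 [-2.3 -0.3  4.4]
-45.25 [-45.28  -2.47] 50.78 [-4.   0.4  5.6]
(array([-45.33,  -2.49]), np.float64(50.8)) [-2.9  0.4  6.3] 14.1167
```

Run:
```python
from h import *
x=-45.25
while x<-38:
    x+=.5;r.move_linear([*tw(x,-2.5),.0508],vel=.01);r.sleep(.1)
    f=np.mean([fd() for _ in range(3)],0).round(1);print(round(x,2),*td(),f)
    if f[0]<-11:break
print(r.current_t(),r.current_torque())
snap("g3")
a=cv2.imread("pics/g3.png")[110:310,200:460];cv2.imwrite("pics/g3c.png",cv2.resize(a,None,fx=3,fy=3,interpolation=cv2.INTER_CUBIC))
```

```text
-44.75 [-44.82  -2.51] 50.81 [-3.6  0.1  5.2]
-44.25 [-44.59  -2.5 ] 50.76 [-5.   0.7  4.8]
-43.75 [-44.29  -2.51] 50.79 [-6.6 -0.1  6.6]
-43.25 [-43.91  -2.56] 50.81 [-6.7 -0.3  6.3]
-42.75 [-43.53  -2.55] 50.78 [-7.3 -0.4  6.8]
-42.25 [-43.09  -2.56] 50.79 [-7.9  0.4  7.2]
-41.75 [-42.67  -2.57] 50.8 [-7.9 -0.1  6.7]
-41.25 [-42.28  -2.56] 50.78 [-8.9 -0.3  8.3]
-40.75 [-41.86  -2.57] 50.8 [-10.1  -0.6   8.6]
-40.25 [-41.43  -2.56] 50.79 [-10.4   0.    7.9]
-39.75 [-40.99  -2.59] 50.82 [-10.6   0.2   9.1]
-39.25 [-40.62  -2.56] 50.78 [-11.7   0.2   9.1]
18.3167 [-0.85118252  1.85215043 -0.12498469]
```

View pics/g3c.png

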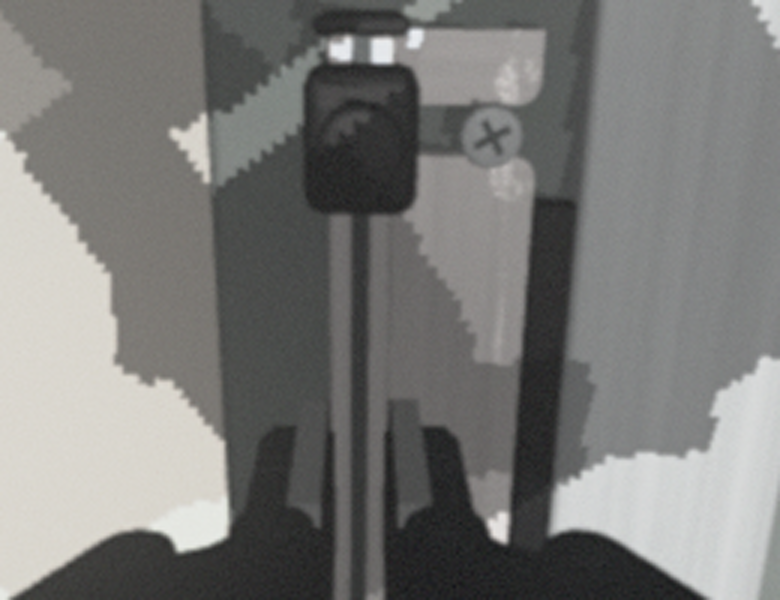

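The screw head (490,136) sits in the notch and over the flange. The rail's back edge is on the bar and parallel to it, at about x=533 on row 200, with the bar visible to about 576. Force and travel put the bar about 4.2 mm in, with about 2.8 N of that force being ledge friction. I'll press another ~1.2 mm, hold and check.

Run:
```python
from h import *
im=np.load("g3.npy",allow_pickle=True).item()
def f(im,x,y,z):
    w=px(im,200+(x+.5)/3-.5,110+(y+.5)/3-.5,z);return (A@(w[:2]-o)*1000).round(1)
for a in((534,200,.0248),(576,200,.0265),(514,530,.0248),(549,530,.0265),(490,136,.031),(430,104,.0242),(430,155,.0242)):print(f(im,*a))
for x in(-38.75,-38.25,-37.8):
    r.move_linear([*tw(x,-2.5),.0508],vel=.01);r.sleep(.1);print(x,*td(),np.mean([fd() for _ in range(3)],0).round(1))
for _ in range(4):
    r.sleep(1);print(*td(),np.mean([fd() for _ in range(3)],0).round(1),r.current_finger_force())
print(r.current_t());snap("g4")
im=np.load("g4.npy",allow_pickle=True).item()
a=im["pixels"][110:310,200:460,::-1];cv2.imwrite("pics/g4c.png",cv2.resize(a,None,fx=3,fy=3,interpolation=cv2.INTER_CUBIC))
```

```text
[-7.9 45.2]
[-0.7 45.6]
[ -7.2 -25. ]
[ -0.4 -23.8]
[-17.4  57.7]
[-27.1  62.2]
[-26.9  53.3]
-38.75 [-40.22  -2.58] 50.77 [-11.7   0.1   8.6]
-38.25 [-39.79  -2.59] 50.79 [-12.1   0.7   9.4]
-37.8 [-39.43  -2.57] 50.77 [-12.6   0.    9.6]
[-39.42  -2.57] 50.78 [-13.4  -1.3   9.3] 63.58491003513336
[-39.41  -2.58] 50.79 [-13.    0.    9.4] 63.58395516872406
[-39.42  -2.58] 50.79 [-13.5   0.9   9.6] 63.5843163728714
[-39.44  -2.61] 50.81 [-12.7   0.    9.8] 63.58324706554413
23.4167
```

View pics/g4c.png

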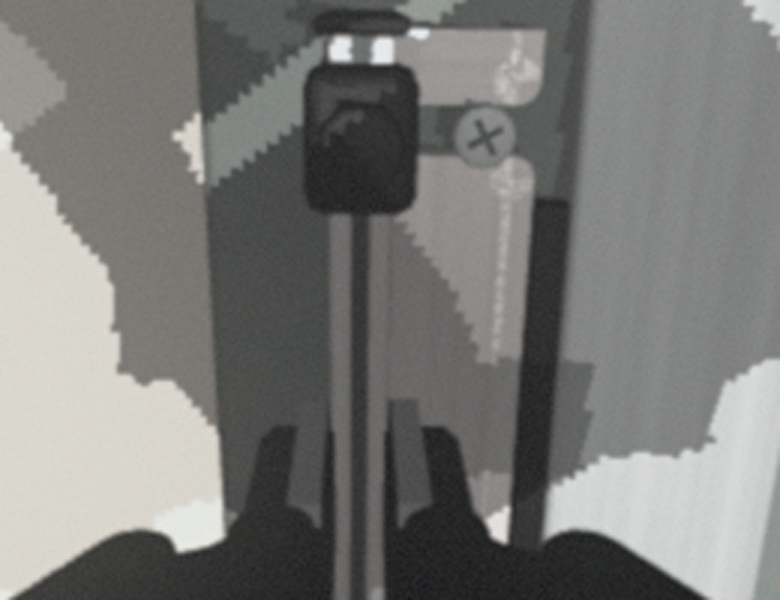

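The bar is about 5.5 mm in by both force and image. The screw head is over the flange in its notch at (486,136), the edges are parallel, and the push held steady for 4 s.

```bash
python3 -c "
from h import *
print(r.hand_in(),r.current_t())"
```

```text
the job is handed in; nothing more can be done
the job is handed in; nothing more can be done
```

The job is handed in with the arm still pressing: the rail is flat on the ledge and square to the bar, which is about 5.5 mm in at about 10 N (estimated from force and image) after a 4 s hold; I saw the left notch under its screw head but inferred the right one from the fit, and I did no final check of the screwdriver, pot and clip.

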